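# Seat the ceramic disc in its nest and swing the clip over it

## Robot

A 7-joint arm with a two-finger parallel gripper is mounted at the origin on a cart in front of the work surface, level with it; the furniture and walls round the work are solid. World frame = base frame: x ahead of the robot, y to its left, z up, the work surface at z = 0. Lengths are in m, angles in rad, forces in N, time in s.
With the tool pointing down it reaches from about 0.375 to 0.925 m from the base axis. Payload 3.1 kg.
Tool frame: the origin (TCP) lies midway between the tips of the shut fingers; the grasp point (between the pads) lies 19 mm behind it; z points along the fingers, y is the line along which they close (so a half turn about z gives the same grasp; the last joint's range is limited). The gripper opens to 85 mm and grips with 20 to 120 N. Pads are 22 mm wide; open, the fingers measure 114 mm over their backs; the gripper's body (76 mm by 85 mm) begins 54 mm behind the grasp point. The pads swing forward as they close: fully open they stand 13 mm farther back than shut.
Start: joints at [-1.302, 0.383, 0.044, 1.598, -0.018, 1.161, -0.05], TCP at [0.233, 0.607, 0.231] pointing down, gripper open.
Joint ranges: [-2.61, 2.61], [-0.41, 2.15], [-1.48, 1.57], [0, 2.5], [-1.57, 4.71], [0.05, 1.97], [-2.85, 2.85]. Speed limits (rad/s): [2.79, 2.79, 3.14, 3.14, 3.14, 3.14, 3.14].

## Interface

Orientations are given as a unit quaternion [w, x, y, z].
In Python, from station import env gives the robot as it stands.
- The arm moves only by the tool servo_tool, never from a script. Its argument "series" is a list of rows, each a list of 5 numbers: the shift along the tool's x, y, z in m, then the turn about the tool's z in rad, then the finger opening in m, from 0 to 0.0854. In form: [[dx, dy, dz, roll, fingers], ...]. A call has 1 to 5 rows; each row shifts and turns the commanded pose from where the row before left it, along the tool's axes as they then stand; what a row does not reach is not made up. A row lasts 1/12 s, in which the tool goes at most 41.7 mm and 7.16 degrees, less where a joint would pass 70% of its speed; a pose out of reach is approached as far as the arm can. A call with a gripper value outside its range is refused whole. The fingers move at their own pace and stop on an object; the grip force is fixed at half the most. Time passes only in rows, so rows that do not move let the fingers close. It gives the time, the measured TCP pose, the force, the opening and the grip force at its end, in the units of the state.
- env.state(): the state, without advancing time (a new reading comes with each control period).
- env.get_image(name): name is "side" or "top"; returns (picture, depth): 384x512x3 uint8, blue, green, red; 384x512 float32, m along the optical axis (not along the pixel's ray), 0 where there is no reading.
- env.camera_model(name): a dict with "camera_matrix" (3x3 intrinsics, pixels), "camera_from_world" (4x4, takes a point from world to camera coordinates). Camera axes: x right, y down, z forward; pixel columns grow to the right and rows downward; lengths in m; the calibration is good to about 2 mm. A picture is of the moment at which its call begins. camera_model takes no time and is no camera call.
- env.finish_job(): hands the job in; it is judged then, once.
Trained networks look in the newest picture that a camera, given by its name, has taken for a name from the list of things; names that differ only in an ending like _2 or _b are one class to them, and where a whole thing is asked for, a point or a joint stands for the part that bears it (a point fixed in the world has none). Each returns a list of dicts, best first, with "confidence" (0 to 1); they miss things now and then, are a little off and sometimes report something else, mostly with a low value. They report only what shows in the picture. A call takes as long as a camera call. They do not tell look-alikes from the thing itself.
- env.recognise(camera, name): "rect" ([centre column, centre row, width, height] in pixels, round what is visible of it).
- env.outline_of(camera, name): "pixels" (384x512 bool, what is visible of it) and "rect" ([centre column, centre row, width, height] in pixels, round what is visible of it).
- env.landmark_of(camera, name): "point" ([column, row] in pixels: a listed point, or the origin of a listed thing).
The state is a dict: "clock": time; "joint_positions": joint angles; "joint_velocities": joint speeds; "tau": joint torques, N m; "ee_pos": TCP position; "orientation": TCP orientation; "force": force on the tool from outside, world axes, zero at the start; "ft_torque": the same for the moment, N m; "finger_gap": finger opening in m; "finger_force": force on a finger pad.
Only numpy, scipy, OpenCV 4.12 (cv2) and the standard library are available. Lean on these libraries where they do the work, as an engineer would, in place of code of your own. Each camera call takes 0.05 s, during which the arm holds its last target. There are 200 camera calls.

## Task

With the fingertips, push the loose white ceramic disc across the dark plate until it drops flat into the round recess; do not pick it up. Then push the red peg to swing the brass clip round against its stop, so that the clip lies over the edge of the seated disc. Leave the vial, the small steel post and the USB stick as they stand.

Things in the scene. Friction and masses are not known exactly. Their poses are not given: they have to be found in the camera images.
- nest: dark steel specimen plate fixed to the table, 180 x 100 mm and 22 mm thick, flat top. Origin: centre of its underside, on the table. Its x axis runs along the 180 mm side, from the end where the disc starts towards the clip's end; z up. It stands in varying places and yaw.
- recess (a point): centre of the mouth of the round blind recess, level with the plate's top (22 mm above the table), 20 mm from the plate's centre along its +x. Recess 43 mm in diameter, 7 mm deep, with a slightly chamfered mouth and a bright machined floor.
- disc_center (a point): centre, half-way up, of the loose white ceramic disc, 40 mm in diameter, 8 mm thick, about 28 to 56 g. It starts lying flat on the plate's top (centre 26 mm above the table). Seated in the recess, its centre is 19 mm above the table and it stands 1 mm proud of the plate.
- clip (a joint): angle (rad) of the brass retaining clip about its upright pivot. 0: at its stop, pointing along the plate's -x over the recess's edge; it grows as the clip swings open, clockwise seen from above (towards the plate's +y, then its +x), at most 2.4. It starts open. It turns with light friction (about 1 N at the peg) and stays where left.
- clip_pivot (a point): pivot axis of the clip, at the height of the plate's top (22 mm above the table), 50 mm from the recess's centre along the plate's +x. The pivot's head is 15 mm wide and reaches 12 mm above the plate.
- clip_peg (a point): mid-height of the upright red peg near the clip's free end, by which the clip is pushed: 8 mm in diameter, from 6 to 28 mm above the plate's top (this point 17 mm above it), 32 mm from the pivot axis. The clip is a brass bar 12 mm wide, occupying 3 to 6 mm above the plate's top and reaching 44 mm from the pivot, so that it passes over the seated disc but not over a disc that still lies on the plate.
- vial_0: small glass vial with a white cap, 21 mm wide and 44 mm tall, standing on the table beside the plate; to be left alone. Origin at its foot.
- post_1: small steel post, 13 mm in diameter, 50 mm tall, standing on the table beside the plate; to be left alone. Origin at its foot.
- usb_stick: USB stick, 17 x 52 x 8 mm, lying on the table on the other side of the plate; to be left alone. Origin at its underside.
Things that resemble listed ones, but are neither listed nor needed, are in the scene too. Of the things like the part that bears disc_center, leave any that is green, pink or turquoise; of the rest the smaller one is meant.

How it is judged:
On the way, in this order (a step that is already met when the one before it is completed fails the run):
1. the disc has dropped flat into the recess while the clip is still open (z of disc_center in the frame of nest below 0.0205 m and horizontal distance between disc_center and recess below 0.004 m and angle between disc_center's own z axis and vertical below 0.08 rad and value of joint clip above 0.7 rad), for 0.2 s.
2. the clip is swung to its stop over the seated disc (value of joint clip below 0.15 rad and z of disc_center in the frame of nest below 0.0205 m), for 0.2 s.
At the end, for the whole second after the job is handed in: The disc lies flat in the recess (centre within 1.5 mm of its seated height and 4 mm of the recess's axis, tilt under 0.08 rad, at rest) and the clip is within 0.15 rad of its stop (all of step 2 and horizontal distance between disc_center and recess below 0.004 m and angle between disc_center's own z axis and vertical below 0.08 rad and linear speed of disc below 0.01 m/s); the robot touches nothing.
It fails at once if the disc is lifted (its centre rises more than 6 mm above where it lies on the plate) (z of disc_center in the frame of nest above 0.032 m).
It fails at once if the vial, the post or the USB stick is moved by more than 15 mm or one of the upright two is tipped over (distance of any of vial_0, post_1, usb_stick from where it was at the start of the episode above 0.015 m or angle between any of vial_0, post_1's own z axis and vertical above 0.5 rad).
It also fails if it takes over 48 s, if anything falls off the work surface, if the arm or the gripper's body presses on something with over 40 N, if the wrist force passes 120 N, or if a joint passes its speed limit or range.

## Working session

There is one attempt and no reset: what is moved stays moved. The work goes in short steps, Python scripts to look and compute and a tool call to move; the robot and the scene stay as the last step left them, time stands still between calls to the robot, and variables do not carry over. Pictures are saved under pics/ and viewed, at most 10 in all, crops included, and the job is handed in when it is done.

Besides the shell and the picture viewer there is one more tool, called after ">>>" as name([rows], argument=value, ...), one row to a line, values as JSON. servo_tool: Moves the arm, as the interface text tells. Its arguments: {"type":"object","properties":{"series":{"type":"array","items":{"type":"array","items":{"type":"number"}}}},"required":["series"]}

```bash
mkdir -p pics; cat > h.py <<'E'
from station import env
import numpy as np, cv2
def ray(cam,px,z):
    m=env.camera_model(cam);K=np.array(m["camera_matrix"]);T=np.array(m["camera_from_world"])
    R=T[:3,:3];c=-R.T@T[:3,3];d=R.T@np.linalg.inv(K)@np.array([px[0],px[1],1.])
    return c+d*(z-c[2])/d[2]
def proj(cam,p):
    m=env.camera_model(cam);K=np.array(m["camera_matrix"]);T=np.array(m["camera_from_world"])
    q=K@(T[:3,:3]@np.array(p)+T[:3,3]);return q[:2]/q[2]
E
python3 - <<'E'
from h import *
s=env.state();print(s['clock'],s['ee_pos'],s['orientation'],s['finger_gap'])
ims=[]
for c in("top","side"):
    im,d=env.get_image(c);cv2.imwrite(f"pics/{c}0.png",im)
    for n,z in(("nest",0),("recess",.022),("disc_center",.026),("clip_pivot",.022),("clip_peg",.039),("vial_0",0),("post_1",0),("usb_stick",0)):
        for r in env.landmark_of(c,n)[:4]:print(c,n,np.round(r["point"],1),round(r["confidence"],2),np.round(ray(c,r["point"],z),4))
E
```

```text
0.0 [0.23277371 0.60585789 0.22987457] [-1.70944016e-04  1.82331969e-01  9.83236114e-01 -1.32945028e-03] 0.08554837313712221
top nest [268.2 190.1] 0.94 [ 0.5727 -0.121   0.    ]
top recess [263.4 185.8] 0.66 [ 0.5795 -0.1092  0.022 ]
top disc_center [340.9 202.2] 0.83 [ 0.5458 -0.2861  0.026 ]
top disc_center [286.7 210.3] 0.72 [ 0.5241 -0.1633  0.026 ]
top disc_center [324.  246.1] 0.7 [ 0.4457 -0.2483  0.026 ]
top disc_center [230.  249.6] 0.59 [ 0.4322 -0.0375  0.026 ]
top clip_pivot [243.5 176.7] 0.7 [ 0.5994 -0.0628  0.022 ]
top clip_peg [234.7 187.9] 0.49 [ 0.5706 -0.0442  0.039 ]
top vial_0 [300.2 165.9] 0.52 [ 0.6323 -0.1952  0.    ]
top post_1 [269.2 226.8] 0.62 [ 0.4869 -0.1252  0.    ]
top post_1 [276.6 153.5] 0.48 [ 0.6607 -0.1389  0.    ]
top usb_stick [269. 229.] 0.71 [ 0.4818 -0.1248  0.    ]
side nest [272.5 227.1] 0.7 [ 0.5746 -0.1205  0.    ]
side recess [272.5 212.4] 0.65 [ 0.5833 -0.1078  0.022 ]
side disc_center [322.4 280.3] 0.95 [ 0.541  -0.3023  0.026 ]
side disc_center [373.7 251.7] 0.89 [ 0.6529 -0.2964  0.026 ]
side disc_center [265.3 234.5] 0.82 [ 0.5326 -0.1598  0.026 ]
side disc_center [186.  226.8] 0.64 [ 0.4301 -0.0639  0.026 ]
side clip_pivot [268.6 198.4] 0.67 [ 0.6036 -0.0652  0.022 ]
side clip_peg [252.2 194. ] 0.46 [ 0.5721 -0.0569  0.039 ]
side post_1 [317.7 214.7] 0.54 [ 0.6677 -0.1362  0.    ]
side usb_stick [235.4 246.1] 0.67 [ 0.49   -0.1298  0.    ]
```

```bash
python3 - <<'E'
import cv2
a=cv2.imread("pics/top0.png")[130:270,180:360];b=cv2.imread("pics/side0.png")[150:300,160:400]
cv2.imwrite("pics/a.png",cv2.resize(a,None,fx=4.2,fy=4.2,interpolation=2));cv2.imwrite("pics/b.png",cv2.resize(b,None,fx=3.3,fy=3.3,interpolation=2))
E
```

```text
(no output)
```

View pics/a.png

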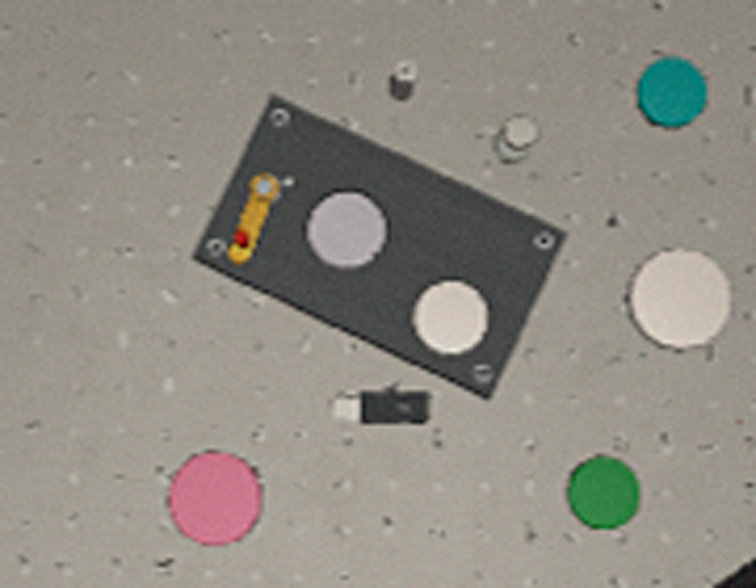

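View pics/b.png

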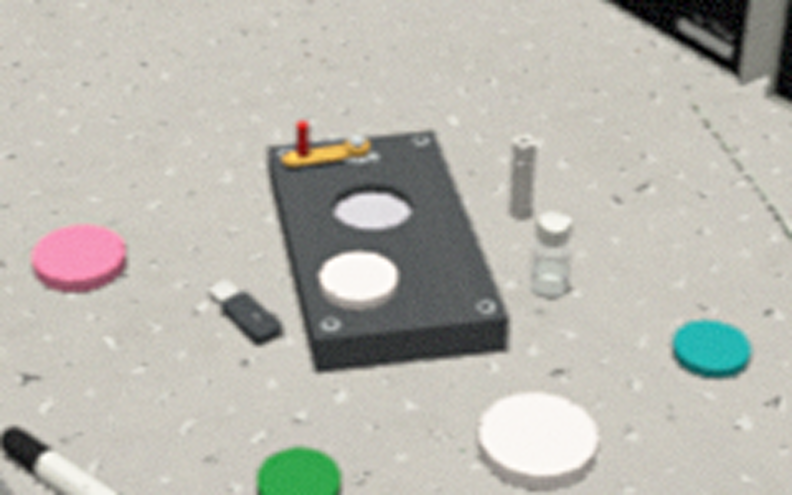

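The candidates for the disc in the top image are:
- small white disc on the plate, about (287,205)
- large white disc on the table, about (342,201)
- teal, about (340,152)
- green, about (324,247)
- pink, about (231,249)

I choose the small white disc on the plate. The lavender circle at (263,184) is the recess floor. The clip is open, with its peg at about (237,187). The vial and the post stand above the plate in the image, and the USB stick lies below it.

```bash
python3 - <<'E'
from h import *
im=cv2.imread("pics/top0.png")
g=im.astype(int).max(2)
# white-ish blobs inside the dark plate
dark=(g<95).astype(np.uint8);n,l,st,ce=cv2.connectedComponentsWithStats(dark)
k=l[195,270];print(st[k]);cs,_=cv2.findContours((l==k).astype(np.uint8),0,1)
c=max(cs,key=cv2.contourArea);r=cv2.minAreaRect(c);q=cv2.boxPoints(r)
Q=np.array([ray("top",p,.022) for p in q])[:,:2];print("corners",Q.round(4),"sides",np.linalg.norm(Q-np.roll(Q,-1,0),axis=1).round(4),"ctr",Q.mean(0).round(4))
fill=np.zeros_like(dark);cv2.drawContours(fill,[c],-1,1,-1)
light=((g>150)&(fill>0)).astype(np.uint8)
n,l,st,ce=cv2.connectedComponentsWithStats(light)
for i in range(1,n):
    if st[i][4]>100:
        z=.030 if im[l==i].mean(0)[2]>im[l==i].mean(0)[0] else .022
        print(ce[i],st[i][4],im[l==i].mean(0).round(),z,ray("top",ce[i],z).round(4))
hsv=cv2.cvtColor(im,cv2.COLOR_BGR2HSV);red=((hsv[...,0]<8)|(hsv[...,0]>174))&(hsv[...,1]>150)&(fill>0)
p=np.argwhere(red).mean(0)[::-1];print("peg",p,red.sum(),ray("top",p,.042).round(4))
m=env.camera_model("top");T=np.array(m["camera_from_world"]);print("cam",(-T[:3,:3].T@T[:3,3]).round(3))
E
```

```text
[ 226  153   88   72 2666]
corners [[ 0.5634 -0.0218]
 [ 0.6576 -0.0617]
 [ 0.5846 -0.226 ]
 [ 0.4922 -0.1846]] sides [0.1023 0.1798 0.1012 0.1777] ctr [ 0.5745 -0.1235]
[262.03004292 184.24892704] 233 [168. 166. 172.] 0.03 [ 0.5818 -0.1058  0.03  ]
[286.97033898 205.14830508] 236 [185. 195. 205.] 0.03 [ 0.5354 -0.1634  0.03  ]
peg [237.  186.5] 10 [ 0.5735 -0.0495  0.042 ]
cam [ 0.436 -0.094  1.024]
```

```bash
cat >> h.py <<'E'
from scipy.spatial.transform import Rotation as Ro
def pose():
    s=env.state();q=s['orientation'];M=Ro.from_quat([q[1],q[2],q[3],q[0]]).as_matrix()
    return np.array(s['ee_pos']),np.arctan2(M[1,0],M[0,0]),M,s
def plan(x,y,z,yawdeg,step=.035,n=5):
    p,yaw,M,s=pose();print("t",round(s['clock'],2),"at",p.round(4),"yaw",np.degrees(yaw).round(1),"F",np.round(s['force'],1),"q",np.round(s['joint_positions'],2),"tilt",M[:,2].round(3))
    t=np.array([x,y,z])
    for _ in range(n):
        d=t-p;L=np.linalg.norm(d);d=d*min(1,step/max(L,1e-9))
        r=np.clip((yaw-np.radians(yawdeg)+np.pi)%(2*np.pi)-np.pi,-.12,.12)
        X=np.array([np.cos(yaw),np.sin(yaw)]);Y=np.array([np.sin(yaw),-np.cos(yaw)])
        print([round(float(v),4) for v in(d[:2]@X,d[:2]@Y,-d[2],r)]);p=p+d;yaw-=r
    print("left",(t-p).round(4),np.degrees(yaw).round(1))
E
python3 -c "
from h import *
plan(.506,-.198,.10,50.4,n=18)"
```

```text
t 0.9 at [0.2331 0.6068 0.2313] yaw 159.0 F [ 0.7  1.4 -0.3] q [-1.3   0.38  0.04  1.6  -0.02  1.16 -0.05] tilt [-0.  0. -1.]
[-0.0221, -0.0266, 0.0053, 0.12]
[-0.0251, -0.0238, 0.0053, 0.12]
[-0.0278, -0.0206, 0.0053, 0.12]
[-0.0301, -0.0171, 0.0053, 0.12]
[-0.0319, -0.0134, 0.0053, 0.12]
[-0.0333, -0.0095, 0.0053, 0.12]
[-0.0342, -0.0054, 0.0053, 0.12]
[-0.0346, -0.0013, 0.0053, 0.12]
[-0.0345, 0.0029, 0.0053, 0.12]
[-0.0339, 0.007, 0.0053, 0.12]
[-0.0328, 0.011, 0.0053, 0.12]
[-0.0313, 0.0148, 0.0053, 0.12]
[-0.0293, 0.0185, 0.0053, 0.12]
[-0.0268, 0.0218, 0.0053, 0.12]
[-0.024, 0.0249, 0.0053, 0.12]
[-0.0209, 0.0276, 0.0053, 0.0952]
[-0.0182, 0.0294, 0.0053, 0.0]
[-0.0182, 0.0294, 0.0053, 0.0]
left [ 0.073  -0.2152 -0.0351] 50.4
```

>>> servo_tool([
  [-0.022,-0.027,0.005,0.12,0.024],
  [-0.025,-0.024,0.005,0.12,0.024],
  [-0.028,-0.021,0.005,0.12,0.024],
  [-0.03,-0.017,0.005,0.12,0.024],
  [-0.032,-0.013,0.005,0.12,0.024],
])

```text
clock: 1.32
ee_pos: [0.2887, 0.4408, 0.2062]
orientation: [-0.0, 0.467, 0.884, 0.0]
force: [0.1, -0.4, 0.3]
finger_gap: 0.0258
finger_force: 0.0
```

>>> servo_tool([
  [-0.033,-0.01,0.005,0.12,0.024],
  [-0.034,-0.005,0.005,0.12,0.024],
  [-0.035,-0.001,0.005,0.12,0.024],
  [-0.034,0.003,0.005,0.12,0.024],
  [-0.034,0.007,0.005,0.12,0.024],
])

```text
clock: 1.73
ee_pos: [0.3445, 0.2775, 0.1814]
orientation: [-0.0, 0.708, 0.707, 0.001]
force: [1.6, -1.1, 0.6]
finger_gap: 0.0239
finger_force: 0.0
```

>>> servo_tool([
  [-0.033,0.011,0.005,0.12,0.024],
  [-0.031,0.015,0.005,0.12,0.024],
  [-0.029,0.018,0.005,0.12,0.024],
  [-0.027,0.022,0.005,0.12,0.024],
  [-0.024,0.025,0.005,0.12,0.024],
])

```text
clock: 2.15
ee_pos: [0.4002, 0.1138, 0.1565]
orientation: [-0.0, 0.885, 0.466, 0.001]
force: [1.1, 0.6, -0.2]
finger_gap: 0.0241
finger_force: 0.0
```

```bash
python3 -c "
from h import *
plan(.506,-.198,.10,50.4,n=12)"
```

```text
t 2.15 at [0.4002 0.1138 0.1565] yaw 55.5 F [ 1.1  0.6 -0.2] q [-0.9   0.01  0.54  2.23 -0.01  0.91 -0.96] tilt [ 0.001  0.001 -1.   ]
[-0.0207, 0.0276, 0.0059, 0.0895]
[-0.0181, 0.0294, 0.0059, 0.0]
[-0.0181, 0.0294, 0.0059, 0.0]
[-0.0181, 0.0294, 0.0059, 0.0]
[-0.0181, 0.0294, 0.0059, 0.0]
[-0.0181, 0.0294, 0.0059, 0.0]
[-0.0181, 0.0294, 0.0059, 0.0]
[-0.0181, 0.0294, 0.0059, 0.0]
[-0.0181, 0.0294, 0.0059, 0.0]
[-0.0099, 0.016, 0.0032, 0.0]
[0.0, 0.0, -0.0, 0.0]
[0.0, 0.0, -0.0, 0.0]
left [0. 0. 0.] 50.4
```

>>> servo_tool([
  [-0.021,0.028,0.005,0.09,0.024],
  [-0.018,0.029,0.005,0,0.024],
  [-0.018,0.029,0.005,0,0.024],
  [-0.018,0.029,0.005,0,0.024],
  [-0.018,0.029,0.005,0,0.024],
])

```text
clock: 2.57
ee_pos: [0.4559, -0.0485, 0.1316]
orientation: [-0.0, 0.904, 0.428, 0.001]
force: [0.0, 0.0, 0.3]
finger_gap: 0.0239
finger_force: 0.0
```

>>> servo_tool([
  [-0.018,0.029,0.005,0,0.024],
  [-0.018,0.029,0.005,0,0.024],
  [-0.018,0.029,0.005,0,0.024],
  [-0.018,0.029,0.005,0,0.024],
  [-0.01,0.016,0.005,0,0.024],
])

```text
clock: 2.98
ee_pos: [0.5067, -0.1989, 0.1068]
orientation: [0.002, 0.904, 0.427, 0.0]
force: [-0.0, 0.2, 0.2]
finger_gap: 0.0239
finger_force: 0.0
```

```bash
python3 -c "
from h import *
plan(.506,-.198,.06,50.4,n=3)
b=env.get_image('side')[0];a=env.get_image('top')[0]
o=np.hstack([cv2.resize(a[150:240,220:330],(440,360)),cv2.resize(b[120:300,180:360],(360,360))])
cv2.imwrite('pics/c.png',o)"
```

```text
t 2.98 at [ 0.5067 -0.1989  0.1068] yaw 50.5 F [-0.   0.2  0.2] q [-0.3   0.41  0.72  1.99 -0.35  0.87 -0.09] tilt [ 0.002 -0.003 -1.   ]
[0.0002, -0.0008, 0.035, 0.0019]
[0.0001, -0.0003, 0.0118, 0.0]
[0.0, 0.0, -0.0, 0.0]
left [0. 0. 0.] 50.4
```

View pics/c.png

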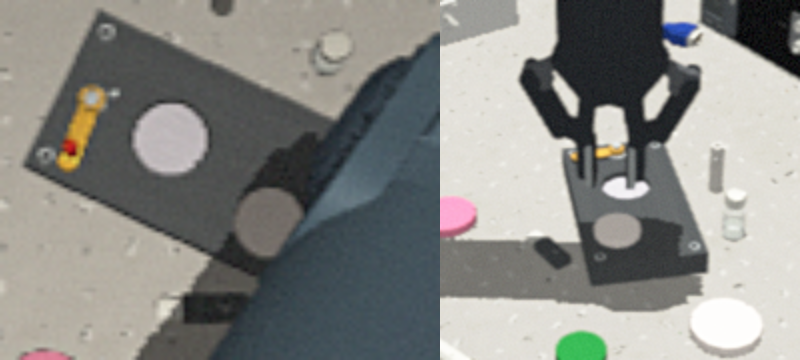

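The side view shows the two fingertips over the plate behind the disc, with nothing disturbed. The recess is at about (170,140) in the crop and the clip is still open. Next I descend and feel for the plate's top.

>>> servo_tool([
  [0,0,0.03,0,0.024],
  [0,-0.001,0.03,0,0.024],
  [0,0,0.015,0,0.024],
  [0,0,0.004,0,0.024],
  [0,0,0,0,0.024],
])

```text
clock: 3.5
ee_pos: [0.5037, -0.1918, 0.0262]
orientation: [-0.001, 0.903, 0.429, -0.001]
force: [-0.1, -0.3, 0.3]
finger_gap: 0.0242
finger_force: 0.0
```

>>> servo_tool([
  [0,0,0.002,0,0.024],
  [0,0,0.002,0,0.024],
  [0,0,0,0,0.024],
])

```text
clock: 3.75
ee_pos: [0.5058, -0.1935, 0.0243]
orientation: [0.001, 0.904, 0.428, 0.001]
force: [-0.5, -0.4, -0.2]
finger_gap: 0.0237
finger_force: 0.0
```

>>> servo_tool([
  [0,0,0.001,0,0.024],
  [0,0,0.001,0,0.024],
  [0,0,0,0,0.024],
])

```text
clock: 4.0
ee_pos: [0.5055, -0.1937, 0.0221]
orientation: [0.0, 0.904, 0.428, 0.001]
force: [-0.3, 0.7, 3.0]
finger_gap: 0.0241
finger_force: 1.7
```

```bash
python3 -c "
from h import *
plan(.506,-.198,.024,50.4,n=1)
b=env.get_image('side')[0]
cv2.imwrite('pics/d.png',cv2.resize(b[150:270,210:370],(800,600),interpolation=2))
print(proj('side',pose()[0]))
for i in range(3):
  env.recognise('side','usb_stick') ; print(pose()[0].round(4),np.round(env.state()['force'],1))"
```

```text
t 4.0 at [ 0.5055 -0.1937  0.0221] yaw 50.7 F [-0.3  0.7  3. ] q [-0.22  0.54  0.62  2.02 -0.47  0.72  0.  ] tilt [ 0.001  0.    -1.   ]
[-0.003, 0.0032, -0.0019, 0.0051]
left [0. 0. 0.] 50.4
[263.05538594 252.543551  ]
[ 0.5055 -0.1936  0.022 ] [0.2 0.3 5.4]
[ 0.5055 -0.1936  0.022 ] [0.  1.1 5.4]
[ 0.5055 -0.1936  0.022 ] [0.1 0.4 6.2]
```

View pics/d.png

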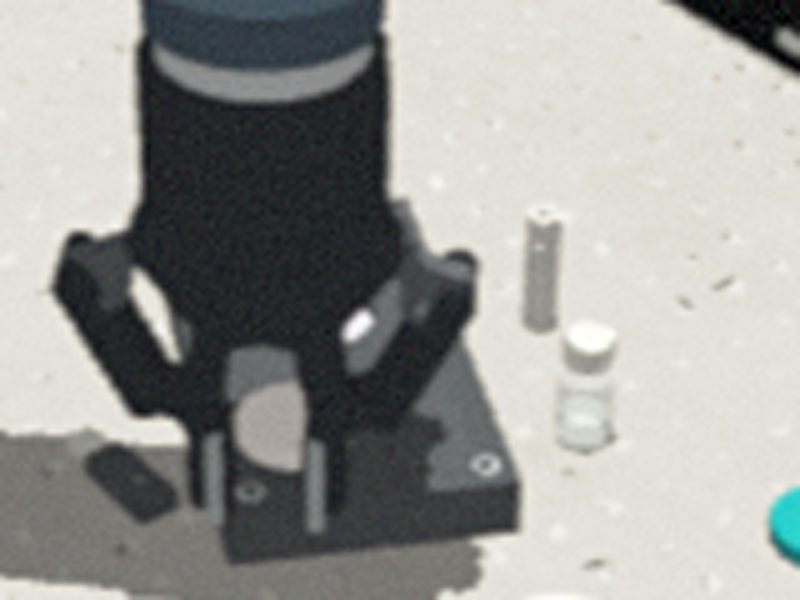

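Touching at TCP z = 22 mm with about 5 N. I raise 2.5 mm, centre on the line, and push slowly.

>>> servo_tool([
  [0,0,-0.0025,0,0.024],
  [0.004,0.003,0,0,0.024],
  [0.005,0,0,0,0.024],
  [0.004,0,0,0,0.024],
  [0.004,0,0,0,0.024],
])

```text
clock: 4.62
ee_pos: [0.5181, -0.1815, 0.0234]
orientation: [-0.0, 0.904, 0.428, -0.0]
force: [-0.1, -0.1, -0.2]
finger_gap: 0.0239
finger_force: 0.1
```

>>> servo_tool([
  [0.005,0,0,0,0.024],
  [0.005,0,0,0,0.024],
  [0.005,0,0,0,0.024],
  [0.005,0,0,0,0.024],
  [0.005,0,0,0,0.024],
])

```text
clock: 5.03
ee_pos: [0.5339, -0.1623, 0.0237]
orientation: [-0.0, 0.904, 0.428, -0.0]
force: [0.7, -0.6, -0.7]
finger_gap: 0.0239
finger_force: 0.1
```

```bash
python3 -c "
from h import *
u=np.array([.637,.771])
R=np.array([.583,-.1055])
p=pose()[0];d=R-p[:2];print(p,'along',d@u,'lat right',d@[.771,-.637])
plan(*(R-.027*u),.0245,50.4,step=.005,n=1)
b=env.get_image('side')[0]
cv2.imwrite('pics/e.png',cv2.resize(b[150:270,210:370],(800,600),interpolation=2))"
```

```text
[ 0.53391218 -0.16232495  0.02366361] along 0.07508097615507447 lat right 0.001649215992149426
t 5.03 at [ 0.5339 -0.1623  0.0237] yaw 50.7 F [ 0.7 -0.6 -0.7] q [-0.28  0.57  0.61  1.98 -0.47  0.74 -0.07] tilt [-0.  0. -1.]
[0.005, 0.0002, -0.0001, 0.0054]
left [0.0286 0.0323 0.0007] 50.4
```

View pics/e.png

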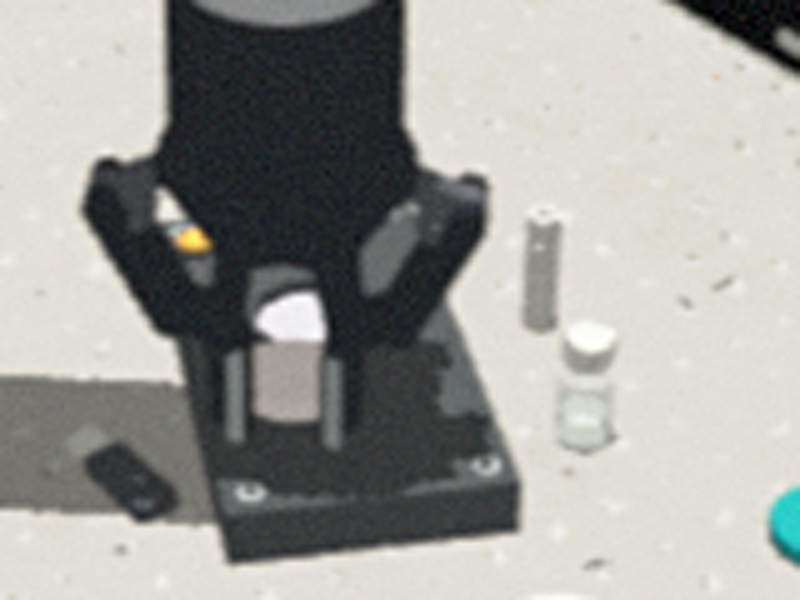

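The disc is cradled between the two fingertips and moving towards the recess. I keep pushing.

>>> servo_tool([
  [0.005,0.0005,-0.001,0,0.024],
  [0.005,0.0005,0,0,0.024],
  [0.005,0,0,0,0.024],
  [0.005,0,0,0,0.024],
  [0.005,0,0,0,0.024],
])

```text
clock: 5.5
ee_pos: [0.5506, -0.1438, 0.0248]
orientation: [0.0, 0.904, 0.428, -0.0]
force: [-0.1, -0.2, 0.5]
finger_gap: 0.0238
finger_force: 0.1
```

>>> servo_tool([
  [0.004,0,0,0,0.024],
  [0.003,0,0,0,0.024],
  [0.003,0,0,0,0.024],
  [0.003,0,0,0,0.024],
  [0.002,0,0,0,0.024],
])

```text
clock: 5.92
ee_pos: [0.5599, -0.1324, 0.0248]
orientation: [0.0, 0.904, 0.428, -0.0]
force: [-0.8, -0.4, -0.5]
finger_gap: 0.0239
finger_force: 0.2
```

```bash
python3 -c "
from h import *
u=np.array([.637,.771])
R=np.array([.583,-.1055])
p=pose()[0];d=R-p[:2];print(p,'along',d@u,'lat right',d@[.771,-.637],env.state()['force'])
b=env.get_image('side')[0];b1=env.get_image('top')[0]
cv2.imwrite('pics/f.png',np.hstack([cv2.resize(b[150:270,230:350],(400,400),interpolation=2),cv2.resize(b1[140:240,210:310],(400,400),interpolation=2)]))"
```

```text
[ 0.55992926 -0.13237611  0.02475791] along 0.03541754089504028 lat right 0.0006674569984177896 [-0.76808091 -0.38025487 -0.49154833]
```

View pics/f.png

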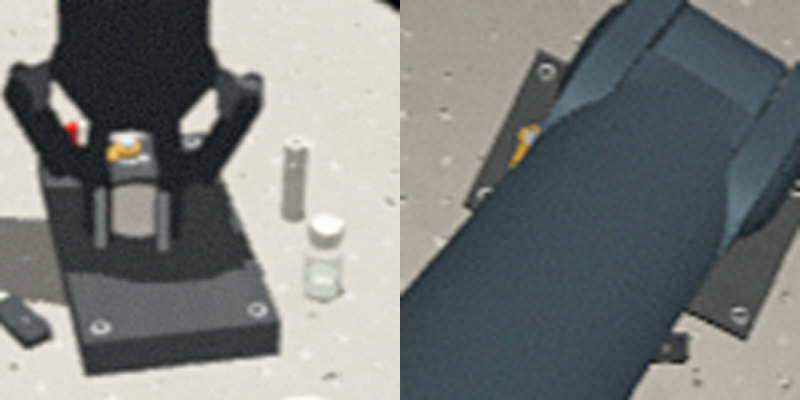

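The disc is still between the fingers, about 8 mm short of the recess centre, and the clip is untouched.

>>> servo_tool([
  [0.002,0,0,0,0.024],
  [0.002,0,0,0,0.024],
  [0.002,0,0,0,0.024],
  [0.002,0,0,0,0.024],
  [0,0,0,0,0.024],
])

```text
clock: 6.43
ee_pos: [0.5653, -0.1261, 0.0248]
orientation: [0.0, 0.904, 0.428, 0.0]
force: [1.2, -0.2, -0.1]
finger_gap: 0.0241
finger_force: 0.2
```

>>> servo_tool([
  [0.001,0,0,0,0.024],
  [0.001,0,0,0,0.024],
  [0,0,0,0,0.024],
])

```text
clock: 6.68
ee_pos: [0.5662, -0.1252, 0.0248]
orientation: [0.0, 0.904, 0.428, -0.0]
force: [-0.6, -1.6, -0.1]
finger_gap: 0.0242
finger_force: 0.5
```

```bash
python3 -c "
from h import *
u=np.array([.637,.771])
R=np.array([.583,-.1055])
p=pose()[0];d=R-p[:2];print(p,'along',d@u,'lat right',d@[.771,-.637],env.state()['force'])
b=env.get_image('side')[0]
cv2.imwrite('pics/g.png',cv2.resize(b[150:270,210:370],(800,600),interpolation=2))"
```

```text
[ 0.56621757 -0.12519007  0.02483244] along 0.025871449321066938 lat right 0.0003966832516996545 [-0.60741213 -1.586804   -0.09777861]
```

View pics/g.png

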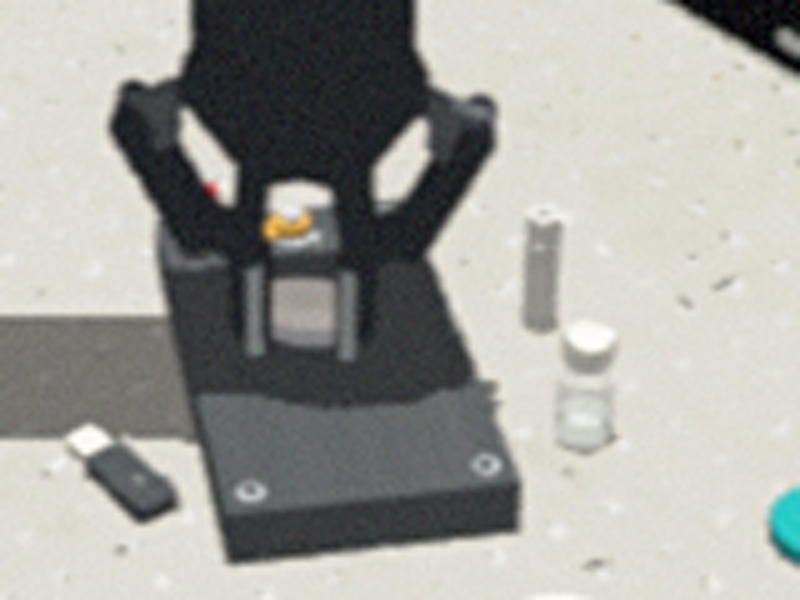

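The trailing rim still shows its height, so the disc is not seated yet. I nudge on, watching the force.

>>> servo_tool([
  [0.001,0,0,0,0.024],
  [0.001,0,0,0,0.024],
  [0,0,0,0,0.024],
])

```text
clock: 6.98
ee_pos: [0.5674, -0.1241, 0.0249]
orientation: [0.001, 0.904, 0.428, -0.0]
force: [0.7, -2.6, -0.9]
finger_gap: 0.0242
finger_force: 1.3
```

>>> servo_tool([
  [0.001,0,0,0,0.024],
  [0.001,0,0,0,0.024],
  [0,0,0,0,0.024],
])

```text
clock: 7.23
ee_pos: [0.5679, -0.1237, 0.0249]
orientation: [0.001, 0.904, 0.428, -0.001]
force: [-0.9, -5.4, 1.4]
finger_gap: 0.024
finger_force: 2.6
```

```bash
python3 -c "
from h import *
u=np.array([.637,.771])
R=np.array([.583,-.1055])
p=pose()[0];d=R-p[:2];print(p,'along',d@u,'lat right',d@[.771,-.637],env.state()['force'])
b=env.get_image('side')[0]
g=cv2.imread('pics/g.png');n=cv2.resize(b[150:270,210:370],(800,600),interpolation=2)
cv2.imwrite('pics/i.png',np.hstack([x[190:400,200:400] for x in(g,n)]))"
```

```text
[ 0.56790822 -0.12373011  0.02486818] along 0.023668882304479808 lat right 2.3184775700674663e-05 [-0.89123058 -5.37890726  1.37288758]
```

View pics/i.png

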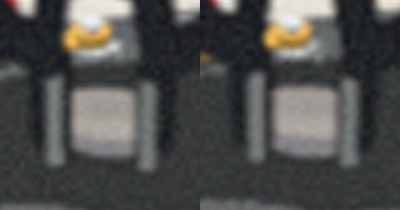

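The disc is jammed against the far wall. I back off, lift clear and look.

>>> servo_tool([
  [-0.005,0,0,0,0.024],
  [-0.01,0,0,0,0.024],
  [-0.01,0,-0.02,0,0.024],
  [-0.03,0,-0.03,0,0.0],
  [-0.035,0,0,0,0.0],
])

```text
clock: 7.7
ee_pos: [0.5169, -0.1894, 0.0783]
orientation: [0.002, 0.902, 0.431, 0.004]
force: [0.6, -0.9, 0.5]
finger_gap: 0.0007
finger_force: 0.0
```

>>> servo_tool([
  [-0.035,0,-0.01,0,0.0],
  [-0.035,0,0,0,0.0],
  [-0.02,0,0,0,0.0],
  [0,0,0,0,0],
])

```text
clock: 8.03
ee_pos: [0.4502, -0.2647, 0.0846]
orientation: [-0.0, 0.906, 0.424, -0.001]
force: [0.1, -0.6, -0.1]
finger_gap: -0.0002
finger_force: 0.0
```

```bash
python3 - <<'E'
from h import *
plan(.56,-.13,.06,50.4,n=1)
b=env.get_image('side')[0];a=env.get_image('top')[0]
for c in('top','side'):
    for n,z in(("recess",.022),("disc_center",.019)):
        for r in env.landmark_of(c,n)[:4]:
            w=ray(c,r["point"],z)
            if np.linalg.norm(w[:2]-[.583,-.1055])<.04:print(c,n,np.round(r["point"],1),round(r["confidence"],2),w.round(4))
A=cv2.resize(a[155:215,230:300],(420,360),interpolation=2);B=cv2.resize(b[190:240,240:300],(380,360),interpolation=2)
cv2.imwrite('pics/k.png',np.hstack([A,B]))
# expected circle of a seated disc
t=np.linspace(0,6.28,40)
E
```

```text
t 8.03 at [ 0.4502 -0.2647  0.0846] yaw 50.2 F [ 0.1 -0.6 -0.1] q [-0.16  0.41  0.72  2.05 -0.37  0.82  0.08] tilt [-0.001  0.    -1.   ]
[0.0347, -0.0004, 0.0049, -0.0039]
left [ 0.0879  0.1079 -0.0197] 50.4
top recess [263.7 185.9] 0.97 [ 0.5792 -0.1098  0.022 ]
top disc_center [262.4 186. ] 0.67 [ 0.5794 -0.1069  0.019 ]
side recess [270.3 211.7] 0.94 [ 0.5812 -0.1037  0.022 ]
```

View pics/k.png

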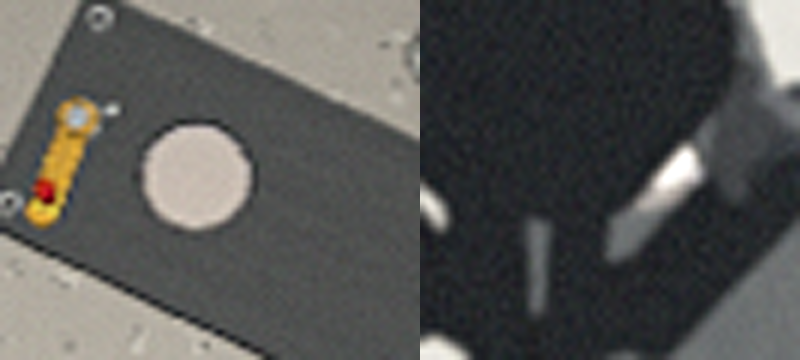

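From above, the disc sits with a thin dark gap all round, which suggests it dropped in on release. I check depth and tilt numerically.

```bash
python3 - <<'E'
from h import *
m=env.camera_model('top');K=np.array(m["camera_matrix"]);T=np.array(m["camera_from_world"])
D=[];
for i in range(6):
    a,d=env.get_image('top');D.append(np.where(d>0,d,np.nan))
d=np.nanmedian(D,0)
g=a.astype(int).max(2);l=cv2.connectedComponents((g>140).astype(np.uint8))[1];M=l==l[184,262]
print(M.sum(),np.argwhere(M).mean(0)[::-1],ray('top',np.argwhere(M).mean(0)[::-1],.023).round(4))
def W(mask):
    v,u=np.nonzero(mask);z=d[v,u];c=np.c_[(u-K[0,2])*z/K[0,0],(v-K[1,2])*z/K[1,1],z];return (c-T[:3,3])@T[:3,:3]
def fit(P,n):
    P=P[~np.isnan(P).any(1)];c=P[:,:2]-np.median(P[:,:2],0);k=np.linalg.lstsq(np.c_[c,np.ones(len(c))],P[:,2],rcond=None)[0];print(n,k.round(4),(P[:,2]-np.c_[c,np.ones(len(c))]@k).std().round(4))
fit(W(cv2.erode(M.astype(np.uint8),np.ones((3,3)))>0),'disc')
ring=(cv2.dilate(M.astype(np.uint8),np.ones((15,15)))>0)&~(cv2.dilate(M.astype(np.uint8),np.ones((5,5)))>0)&(g<95);fit(W(ring),'plate')
E
```

```text
239 [262.35564854 184.0125523 ] [ 0.5834 -0.1066  0.023 ]
disc [-0.172  -0.0039  0.0273] 0.0008
plate [ 0.0001 -0.0006  0.0231] 0.0008
```

Not seated: the depth shows a tilt of 0.17 rad with the robot-side (-x) edge still on the rim. I will press lightly on that edge with closed fingertips.

```bash
python3 -c "
from h import *
plan(.567,-.1065,.045,50.4,step=.04,n=6)"
```

```text
t 8.63 at [ 0.4553 -0.2602  0.0841] yaw 50.8 F [-0.1  0.5  0.7] q [-0.17  0.42  0.72  2.04 -0.37  0.82  0.08] tilt [-0.  0. -1.]
[0.0391, -0.0022, 0.0081, 0.0062]
[0.0391, -0.0024, 0.0081, 0.0]
[0.0391, -0.0024, 0.0081, 0.0]
[0.0391, -0.0024, 0.0081, 0.0]
[0.0332, -0.0021, 0.0069, 0.0]
[0.0, 0.0, -0.0, 0.0]
left [0. 0. 0.] 50.4
```

>>> servo_tool([
  [0.039,-0.002,0.008,0,0],
  [0.039,-0.002,0.008,0,0],
  [0.039,-0.002,0.008,0,0],
  [0.039,-0.002,0.008,0,0],
  [0.033,-0.002,0.006,0,0],
])

```text
clock: 9.05
ee_pos: [0.5685, -0.1047, 0.0456]
orientation: [-0.0, 0.903, 0.429, 0.0]
force: [0.4, 0.2, 0.9]
finger_gap: -0.0002
finger_force: 0.0
```

>>> servo_tool([
  [0,0,0.006,0,0],
  [0,0,0.004,0,0],
  [0,0,0.002,0,0],
  [0,0,0.001,0,0],
  [0,0,0,0,0],
])

```text
clock: 9.47
ee_pos: [0.5657, -0.1103, 0.0332]
orientation: [0.0, 0.904, 0.427, -0.001]
force: [0.8, -0.8, 0.3]
finger_gap: -0.0
finger_force: 0.0
```

>>> servo_tool([
  [0.003,-0.002,0.001,0,0],
  [0,0,0.002,0,0],
  [0,0,0.001,0,0],
  [0,0,0.001,0,0],
  [0,0,0,0,0],
])

```text
clock: 9.88
ee_pos: [0.5671, -0.1045, 0.0281]
orientation: [-0.0, 0.904, 0.428, -0.0]
force: [-1.1, 0.3, 0.0]
finger_gap: -0.0001
finger_force: 0.0
```

>>> servo_tool([
  [0,0,0.001,0,0],
  [0,0,0.001,0,0],
  [0,0,0,0,0],
])

```text
clock: 10.13
ee_pos: [0.5671, -0.1044, 0.0261]
orientation: [-0.0, 0.904, 0.428, -0.0]
force: [-0.5, -0.0, 0.6]
finger_gap: -0.0002
finger_force: 0.0
```

>>> servo_tool([
  [0,0,0.001,0,0],
  [0,0,0.001,0,0],
  [0,0,0,0,0],
])

```text
clock: 10.38
ee_pos: [0.5671, -0.1044, 0.024]
orientation: [-0.0, 0.904, 0.428, -0.0]
force: [0.5, 0.6, -0.5]
finger_gap: -0.0001
finger_force: 0.0
```

>>> servo_tool([
  [0,0,0.001,0,0],
  [0,0,0.001,0,0],
  [0,0,0,0,0],
])

```text
clock: 10.63
ee_pos: [0.5674, -0.1045, 0.0232]
orientation: [-0.0, 0.904, 0.428, 0.0]
force: [-1.8, 0.5, 5.5]
finger_gap: 0.0002
finger_force: 3.4
```

The tips met resistance at z = 23.2 mm, which is the seated top height. I lift, move to the clip side and verify.

>>> servo_tool([
  [0,0,-0.02,0,0],
  [0,0,-0.035,0,0],
  [0.01,-0.035,-0.01,0,0],
  [0.01,-0.035,0,0,0],
  [0.01,-0.035,0,0,0],
])

```text
clock: 11.05
ee_pos: [0.5057, -0.0145, 0.0886]
orientation: [0.001, 0.904, 0.427, 0.002]
force: [-1.2, 0.6, 0.1]
finger_gap: 0.0002
finger_force: 0.0
```

>>> servo_tool([
  [0.01,-0.035,0,0,0],
  [0.01,-0.035,0,0,0],
  [0.01,-0.035,0,0,0],
  [0,0,0,0,0],
])

```text
clock: 11.38
ee_pos: [0.4375, 0.0819, 0.0862]
orientation: [-0.003, 0.901, 0.433, -0.002]
force: [-0.0, 0.9, -0.1]
finger_gap: -0.0005
finger_force: 0.0
```

```bash
cat > chk.py <<'E'
from h import *
print(pose()[0].round(4))
m=env.camera_model('top');K=np.array(m["camera_matrix"]);T=np.array(m["camera_from_world"])
D=[]
for i in range(4):
    a,d=env.get_image('top');D.append(np.where(d>0,d,np.nan))
d=np.nanmedian(D,0);cv2.imwrite('pics/top_chk.png',a)
g=a.astype(int).max(2);l=cv2.connectedComponents((g>140).astype(np.uint8))[1];M=l==l[184,262]
print(M.sum(),np.argwhere(M).mean(0)[::-1],ray('top',np.argwhere(M).mean(0)[::-1],.023).round(4))
v,u=np.nonzero(cv2.erode(M.astype(np.uint8),np.ones((3,3))));z=d[v,u];P=(np.c_[(u-K[0,2])*z/K[0,0],(v-K[1,2])*z/K[1,1],z]-T[:3,3])@T[:3,:3]
c=P[:,:2]-P[:,:2].mean(0);print('disc plane',np.linalg.lstsq(np.c_[c,np.ones(len(c))],P[:,2],rcond=None)[0].round(4))
hsv=cv2.cvtColor(a,cv2.COLOR_BGR2HSV);r=((hsv[...,0]<8)|(hsv[...,0]>174))&(hsv[...,1]>150);r[:,:220]=0;r[:160]=0;r[225:]=0;r[:,300:]=0
p=np.argwhere(r).mean(0)[::-1];w=ray('top',p,.045);v=w[:2]-[.603,-.060]
print('peg',p,r.sum(),w.round(4),'r',np.linalg.norm(v).round(4),'clip angle',((np.arctan2(-.914,-.406)-np.arctan2(v[1],v[0])+np.pi)%(2*np.pi)-np.pi).round(3))
E
python3 chk.py
```

```text
[0.4375 0.0819 0.0862]
241 [262.28215768 184.17012448] [ 0.583  -0.1065  0.023 ]
disc plane [0.006  0.0201 0.024 ]
peg [237.  186.5] 10 [ 0.5731 -0.0496  0.045 ] r 0.0317 clip angle 1.487
```

The disc is seated: flat, top at 24 mm, and centred. The clip is still at about 1.49 rad. Next I go beside the peg.

```bash
python3 -c "
from h import *
plan(.585,-.0165,.06,70.4,step=.038,n=6)"
```

```text
t 11.58 at [0.4436 0.0743 0.0875] yaw 50.7 F [ 0.5 -0.4  0.5] q [-0.9   0.25  0.71  2.21 -0.24  0.75 -0.72] tilt [ 0.001 -0.    -1.   ]
[0.0043, 0.0372, 0.0061, -0.12]
[-0.0002, 0.0375, 0.0061, -0.12]
[-0.0046, 0.0372, 0.0061, -0.1047]
[-0.0085, 0.0365, 0.0061, 0.0]
[-0.0041, 0.0176, 0.003, 0.0]
[0.0, 0.0, -0.0, 0.0]
left [0. 0. 0.] 70.4
```

>>> servo_tool([
  [0.004,0.037,0.004,-0.12,0],
  [0,0.037,0.004,-0.12,0],
  [-0.005,0.037,0.004,-0.105,0],
  [-0.008,0.036,0.005,0,0],
  [-0.004,0.018,0.005,0,0],
])

```text
clock: 12.0
ee_pos: [0.5811, -0.0199, 0.067]
orientation: [0.003, 0.825, 0.565, 0.001]
force: [-0.5, -0.1, -0.1]
finger_gap: -0.0004
finger_force: 0.0
```

>>> servo_tool([
  [0,0,0,0,0],
  [0,0,0,0,0],
])

```text
clock: 12.17
ee_pos: [0.5768, -0.017, 0.0659]
orientation: [0.001, 0.825, 0.565, -0.001]
force: [0.9, 0.1, -0.2]
finger_gap: 0.0001
finger_force: 0.0
```

```bash
python3 -c "
from h import *
plan(.585,-.0165,.037,70.4,step=.02,n=3)"
```

```text
t 12.17 at [ 0.5768 -0.017   0.0659] yaw 68.8 F [ 0.9  0.1 -0.2] q [-0.53  0.51  0.59  1.92 -0.38  0.82 -0.1 ] tilt [-0.    -0.002 -1.   ]
[0.0023, 0.005, 0.0192, -0.0273]
[0.0011, 0.0025, 0.0097, 0.0]
[0.0, 0.0, -0.0, 0.0]
left [0. 0. 0.] 70.4
```

>>> servo_tool([
  [0.003,0.007,0.019,-0.027,0],
  [0,0,0.01,0,0],
  [0,0,0,0,0],
  [-0.008,0,0,0,0],
  [-0.006,0,0,0,0],
])

```text
clock: 12.58
ee_pos: [0.5781, -0.0263, 0.0375]
orientation: [-0.0, 0.815, 0.579, -0.0]
force: [-0.7, -0.4, -0.2]
finger_gap: 0.0
finger_force: 0.0
```

>>> servo_tool([
  [-0.004,0,0,0,0],
  [0,0,0,0,0],
])

```text
clock: 12.75
ee_pos: [0.5772, -0.0321, 0.0382]
orientation: [0.001, 0.816, 0.577, 0.0]
force: [-0.1, 0.1, 0.4]
finger_gap: 0.0003
finger_force: 0.0
```

```bash
python3 -c "
from h import *
plan(.578,-.0355,.037,70.4,step=.02,n=1)"
```

```text
t 12.75 at [ 0.5772 -0.0321  0.0382] yaw 70.5 F [-0.1  0.1  0.4] q [-0.47  0.56  0.56  1.92 -0.41  0.77 -0.02] tilt [ 0.001 -0.001 -1.   ]
[-0.0029, 0.0019, 0.0012, 0.0023]
left [0. 0. 0.] 70.4
```

>>> servo_tool([
  [-0.003,0.002,0.001,0,0],
  [-0.0032,-0.0015,0,-0.1,0],
  [-0.0032,-0.0015,0,-0.1,0],
  [-0.0032,-0.0015,0,-0.1,0],
  [-0.0032,-0.0015,0,-0.1,0],
])

```text
clock: 13.17
ee_pos: [0.571, -0.0443, 0.0367]
orientation: [0.0, 0.682, 0.731, 0.001]
force: [0.2, 1.3, -0.3]
finger_gap: -0.0001
finger_force: 0.3
```

```bash
cat > arc.py <<'E'
from h import *
p,yaw,M,s=pose();e=p[:2]-[.603,-.060]
# phi: clip angle at which a face 15 mm behind the peg would sit here
R=np.hypot(*e);phi=np.arctan2(e[1],e[0])+np.arctan2(.015,.032)
print('t',s['clock'],'R',R.round(4),'want .0353; clip',(np.arctan2(-.914,-.406)-phi+np.pi)%(2*np.pi)-np.pi,'yaw err deg',np.degrees(yaw+np.pi-(phi+np.pi/2)).round(1)%360,np.round(s['force'],1),p.round(4))
plan(.603+.0353*np.cos(phi-np.arctan2(.015,.032)),-.06+.0353*np.sin(phi-np.arctan2(.015,.032)),.037,np.degrees(phi-np.pi/2),n=1)
E
python3 arc.py
```

```text
t 13.1667 R 0.0357 want .0353; clip 1.1711474384119418 yaw err deg 5.0 [ 0.2  1.3 -0.3] [ 0.571  -0.0443  0.0367]
t 13.17 at [ 0.571  -0.0443  0.0367] yaw 93.9 F [ 0.2  1.3 -0.3] q [-0.37  0.53  0.46  1.94 -0.34  0.75  0.35] tilt [ 0.001  0.    -1.   ]
[-0.0002, 0.0003, -0.0003, 0.0871]
left [0. 0. 0.] 88.9
```

>>> servo_tool([
  [-0.0034,-0.0012,0,-0.09,0],
  [-0.0034,-0.0014,0,-0.1,0],
  [-0.0034,-0.0015,0,-0.1,0],
  [-0.0034,-0.0015,0,-0.1,0],
  [-0.0034,-0.0015,0,-0.1,0],
])

```text
clock: 13.58
ee_pos: [0.5677, -0.0627, 0.0366]
orientation: [-0.0, 0.485, 0.875, 0.0]
force: [-0.4, 0.9, 0.3]
finger_gap: 0.0003
finger_force: 0.4
```

```bash
python3 arc.py
```

```text
t 13.5833 R 0.0355 want .0353; clip 0.6387508535964495 yaw err deg 2.5 [-0.4  0.9  0.3] [ 0.5677 -0.0627  0.0366]
t 13.58 at [ 0.5677 -0.0627  0.0366] yaw 122.0 F [-0.4  0.9  0.3] q [-0.25  0.51  0.35  1.93 -0.25  0.74  0.8 ] tilt [-0.  0. -1.]
[-0.0001, 0.0001, -0.0004, 0.0444]
left [0. 0. 0.] 119.5
```

>>> servo_tool([
  [-0.0034,-0.0015,0,-0.09,0],
  [-0.0034,-0.0015,0,-0.1,0],
  [-0.0034,-0.0015,0,-0.1,0],
  [-0.0034,-0.0015,0,-0.1,0],
  [-0.0034,-0.0015,0,-0.1,0],
])

```text
clock: 14.0
ee_pos: [0.5736, -0.0805, 0.0365]
orientation: [-0.0, 0.258, 0.966, -0.0]
force: [-0.1, -0.1, 0.5]
finger_gap: -0.0001
finger_force: 0.4
```

>>> servo_tool([
  [-0.0025,-0.001,0,-0.07,0],
  [-0.001,0,0,0,0],
  [0,0,0,0,0],
])

```text
clock: 14.25
ee_pos: [0.5765, -0.0833, 0.0364]
orientation: [0.0, 0.228, 0.974, -0.0]
force: [-0.3, -0.0, -0.1]
finger_gap: -0.0002
finger_force: 0.0
```

```bash
python3 arc.py
```

```text
t 14.25 R 0.0353 want .0353; clip -0.007681751695409744 yaw err deg 357.1 [-0.3 -0.  -0.1] [ 0.5765 -0.0833  0.0364]
t 14.25 at [ 0.5765 -0.0833  0.0364] yaw 153.6 F [-0.3 -0.  -0.1] q [-0.11  0.51  0.22  1.9  -0.16  0.75  1.31] tilt [ 0. -0. -1.]
[-0.0, 0.0, -0.0006, -0.0499]
left [0. 0. 0.] 156.5
```

>>> servo_tool([
  [-0.001,0,0,0,0],
  [-0.001,0,0,0,0],
  [0,0,0,0,0],
])

```text
clock: 14.5
ee_pos: [0.5779, -0.0837, 0.0362]
orientation: [-0.0, 0.227, 0.974, -0.0]
force: [-1.7, 0.0, 0.5]
finger_gap: -0.0003
finger_force: 0.4
```

>>> servo_tool([
  [-0.001,0,0,0,0],
  [-0.001,0,0,0,0],
  [0,0,0,0,0],
])

```text
clock: 14.75
ee_pos: [0.5781, -0.0838, 0.036]
orientation: [-0.002, 0.227, 0.974, -0.0]
force: [-5.3, 1.6, 3.4]
finger_gap: -0.0002
finger_force: 2.5
```

The clip is at its stop, with the force rising to about 6 N. I back off, lift and check.

>>> servo_tool([
  [0.005,0,0,0,0],
  [0.015,0,-0.02,0,0],
  [0.02,0,-0.035,0,0],
  [0.035,-0.01,-0.01,0,0],
  [0.03,-0.02,0,0,0],
])

```text
clock: 15.17
ee_pos: [0.4772, -0.0627, 0.105]
orientation: [0.006, 0.225, 0.974, 0.002]
force: [-0.8, 0.7, 0.1]
finger_gap: -0.0
finger_force: 0.0
```

>>> servo_tool([
  [0.02,-0.035,0,0,0],
  [0.02,-0.035,0,0,0],
  [0.02,-0.03,0,0,0],
  [0,0,0,0,0],
  [0,0,0,0,0],
])

```text
clock: 15.58
ee_pos: [0.3732, -0.1294, 0.1013]
orientation: [0.001, 0.229, 0.973, 0.0]
force: [0.2, -0.1, 0.4]
finger_gap: 0.0002
finger_force: 0.0
```

```bash
python3 chk.py; python3 -c "
import cv2;a=cv2.imread('pics/top_chk.png');cv2.imwrite('pics/z.png',cv2.resize(a[140:250,215:325],(600,600),interpolation=2))"
```

```text
[ 0.3732 -0.1294  0.1013]
320 [258.3125   182.146875] [ 0.5875 -0.0973  0.023 ]
disc plane [0.0782 0.129  0.0256]
peg [255.11111111 179.33333333] 9 [ 0.5904 -0.0898  0.045 ] r 0.0324 clip angle -0.018
```

View pics/z.png

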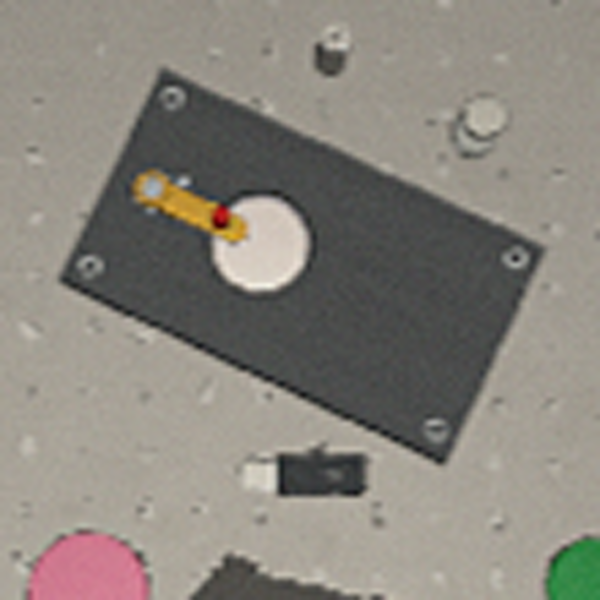

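The picture shows the clip over the edge of the seated disc, with the peg at crop (221,217). The vial, post and USB stick stand where they were. The blob in this last check merged with the clip, which skews its plane fit. The disc itself measured flat just before the clip moved.

```bash
python3 -c "
from h import *
print(env.finish_job())"
```

```text
the job is handed in; nothing more can be done
None
```

I handed the job in at about 16 s on the robot's clock: the disc lies flat in the recess, the clip is at its stop over the disc's edge, and the vial, post and USB stick look undisturbed; the hand-in returned no verdict.

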